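# Click a germination tub's lid shut all round

## Robot

A 7-joint arm with a two-finger parallel gripper is mounted at the origin on the work surface. World frame = base frame: x ahead of the robot, y to its left, z up, the work surface at z = 0. Lengths are in m, angles in rad, forces in N, time in s.
With the tool pointing down it reaches from about 0.4 to 0.85 m from the base axis. Payload 4.4 kg.
Tool frame: the origin (TCP) lies between the finger pads; the fingertips stand 8 mm ahead of it and the grasp point (between the pads) lies 11 mm behind it; z points along the fingers, y is the line along which they close (so a half turn about z gives the same grasp; the last joint's range is limited). The gripper opens to 94 mm and grips with 3 to 60 N. Pads are 16 mm wide; open, the fingers measure 119 mm over their backs; the gripper's body (75 mm by 177 mm) begins 78 mm behind the grasp point.
Start: joints at [1.094, 0.628, 0.038, 1.517, -0.027, 0.996, -0.02], TCP at [0.26, -0.596, 0.181] pointing down, gripper open.
Joint ranges: [-3.06, 3.06], [-0.37, 2.12], [-1.25, 1.32], [0.18, 2.47], [-1.1, 4.24], [0.23, 1.98], [-2.94, 2.94]. Speed limits (rad/s): [2.57, 2.57, 3.14, 3.14, 3.14, 3.14, 3.14].

## Interface

Orientations are given as a unit quaternion [x, y, z, w].
In Python, from workcell import arm gives the robot as it stands. The module is installed in compiled form; this text tells all that it offers.
- The arm moves only by the tool play_rows, never from a script. Its arguments are lists of equal length, an entry for each row: "xyz": the shift along the tool's x, y, z in mm, a list of three; "roll": the turn about the tool's z in rad; "jaw": the opening, from 0 (shut) to 1 (fully open). In form: {"xyz": [[x, y, z], ...], "roll": [roll, ...], "jaw": [jaw, ...]}. A call has 1 to 10 rows; each row shifts and turns the commanded pose from where the row before left it, along the tool's axes as they then stand; what a row does not reach is not made up. A row lasts 1/10 s, in which the tool goes at most 50 mm and 8.59 degrees, less where a joint would pass 70% of its speed; a pose out of reach is approached as far as the arm can. A call with a gripper value outside its range is refused whole. The fingers move at their own pace and stop on an object; "force" is the grip in N (left out, the last holds). Time passes only in rows, so rows that do not move let the fingers close. It gives the time, the measured TCP pose, the force, the opening and the grip force at its end, in the units of the state.
- arm.observe(): the state, without advancing time (a new reading comes with each control period).
- arm.capture(name): name is "scene" or "top" or "wrist"; returns a dict with "img" (480x640x3 uint8, red, green, blue), "mtx" (3x3 intrinsics, pixels), "extrinsics" (4x4, takes a point from camera to world coordinates). Camera axes: x right, y up, looking along -z (the intrinsics and any distortion apply to the point x, -y, -z); pixel columns grow to the right and rows downward; lengths in m; the calibration is good to about 2 mm. A picture is of the moment at which its call begins. There is no depth.
- arm.hand_in(): hands the job in; it is judged then, once.
The state is a dict: "t": time; "qpos": joint angles; "joint_velocities": joint speeds; "tau": joint torques, N m; "position": TCP position; "tcp_rot": TCP orientation; "force": force on the tool from outside, world axes, zero at the start; "ft_torque": the same for the moment, N m; "finger_gap": opening from 0.0 (shut) to 1.0 (fully open); "gripper_force": force on a finger pad.
Only numpy, scipy, OpenCV 4.12 (cv2) and the standard library are available. Lean on these libraries where they do the work, as an engineer would, in place of code of your own. Each camera call takes 0.05 s, during which the arm holds its last target. There are 200 camera calls.

## Task

The snap lid of the germination tub is not closed all round: press down its rim with the fingertips, one side after the other, until all four sections have clicked shut. Do not lean on the lid's thin clear window, leave the tub standing where it is without lifting or shoving it, and leave the flask, peat pot, cup and bolt around it alone.

Things in the scene. Friction and masses are not known exactly. Their poses are not given: they have to be found in the camera images.
- tub: Loose grey plastic tub with white snap lid, about 1.6 kg: tub 200 x 150 mm (own x, y), lid 208 x 158 mm. Origin: centre of its underside, on the table; z up, +x its far short end, +y its left long side. The lid's rim is four white sections, one per side, around a fixed middle. A section that is up stands 8 mm proud (top 83 mm above the table); shut it is flush with the middle's white frame (75 mm).
- window: Thin clear window in the fixed middle of the lid, 144 x 94 mm, its top 65 mm above the table (10 mm below the frame around it); it would crack under pressure. Origin: centre of its top face; axes as the tub's. The raised white frame around it is 7 mm wide, 158 x 108 mm outside, top 75 mm above the table, and may be touched.
- rim_near_top (a point): Centre of the top face of the lid's near rim section: the short side at the tub's -x end, 24 mm wide and 107 mm long along the tub's y; its top centre lies at x -92, y 0 in the tub's frame (mm). Moves with the section: 83 mm above the table when up, 75 mm when shut. Axes as the tub's.
- rim_near (a joint): How far the near rim section is pressed down: 0 = up, 0.008 m = fully shut. Snap action: pushes back with about 7 N at first, then less, clicks over at 5 mm, pulls itself down and stays (about 4 N holds it); let go before, it springs up again. It may already be shut at the start.
- rim_far_top (a point): Centre of the top face of the lid's far rim section: the short side at the tub's +x end, 24 mm wide and 107 mm long along the tub's y; its top centre lies at x +92, y 0 in the tub's frame (mm). Moves with the section: 83 mm above the table when up, 75 mm when shut. Axes as the tub's.
- rim_far (a joint): How far the far rim section is pressed down: 0 = up, 0.008 m = fully shut. Snap action: pushes back with about 7 N at first, then less, clicks over at 5 mm, pulls itself down and stays (about 4 N holds it); let go before, it springs up again. It is up at the start.
- rim_left_top (a point): Centre of the top face of the lid's left rim section: the long side at the tub's +y, 24 mm wide and 208 mm long along the tub's x; its top centre lies at x 0, y +67 in the tub's frame (mm). Moves with the section: 83 mm above the table when up, 75 mm when shut. Axes as the tub's.
- rim_left (a joint): How far the left rim section is pressed down: 0 = up, 0.008 m = fully shut. Snap action: pushes back with about 7 N at first, then less, clicks over at 5 mm, pulls itself down and stays (about 4 N holds it); let go before, it springs up again. It may already be shut at the start.
- rim_right_top (a point): Centre of the top face of the lid's right rim section: the long side at the tub's -y, 24 mm wide and 208 mm long along the tub's x; its top centre lies at x 0, y -67 in the tub's frame (mm). Moves with the section: 83 mm above the table when up, 75 mm when shut. Axes as the tub's.
- rim_right (a joint): How far the right rim section is pressed down: 0 = up, 0.008 m = fully shut. Snap action: pushes back with about 7 N at first, then less, clicks over at 5 mm, pulls itself down and stays (about 4 N holds it); let go before, it springs up again. It is up at the start.
- flask: Bystander: closed steel drinking flask with a blue cap, diameter 68 mm, 158 mm tall, standing loose to the left or right of the tub. Origin: centre of its underside.
- peat_pot: Bystander: brown peat pot with a seedling, diameter 62 mm at the rim, 55 mm tall (the seedling reaches 63 mm), standing loose to the left or right of the tub. Origin: centre of its underside.
- capsule_cup: Bystander: small empty aluminium cup, diameter 46 mm, 28 mm tall, standing loose to the left or right of the tub. Origin: centre of its underside.
- bolt: Bystander: steel bolt standing on its head, head diameter 22 mm, 58 mm tall, standing loose to the left or right of the tub. Origin: centre of its underside.

How it is judged:
At the end, for the whole second after the job is handed in: All four rim sections are shut (each pressed down by more than 6.5 of its 8 mm); the tub is at rest and level on the table within 40 mm of where it started; the flask, peat pot, cup and bolt stand upright within 30 mm of where they started (value of joint each of rim_near, rim_far, rim_left, rim_right above 0.0065 m and distance of tub from where it was at the start of the episode below 0.04 m and angle between tub's own z axis and vertical below 0.05 rad and height (world z) of tub below 0.01 m and linear speed of tub below 0.02 m/s and distance of each of flask, peat_pot, capsule_cup, bolt from where it was at the start of the episode below 0.03 m and angle between each of flask, peat_pot, capsule_cup, bolt's own z axis and vertical below 0.15 rad); the robot touches nothing.
It fails at once if the tub is lifted (its underside's centre over 15 mm above the table) or shoved more than 40 mm (height (world z) of tub above 0.015 m or distance of tub from where it was at the start of the episode above 0.04 m).
It fails at once if the tub is tipped by more than about 14 degrees (angle between tub's own z axis and vertical above 0.25 rad).
It fails at once if the flask, peat pot, cup or bolt is moved or lifted by more than 30 mm (distance of any of flask, peat_pot, capsule_cup, bolt from where it was at the start of the episode above 0.03 m).
It fails at once if the clear window is pressed with more than 5 N (contact force between window and anything else above 5 N).
It also fails if it takes over 45 s, if anything falls off the work surface, if the arm or the gripper's body presses on something with over 40 N, if the wrist force passes 120 N, or if a joint passes its speed limit or range.

## Working session

There is one attempt and no reset: what is moved stays moved. The work goes in short steps, Python scripts to look and compute and a tool call to move; the robot and the scene stay as the last step left them, time stands still between calls to the robot, and variables do not carry over. Pictures are saved under pics/ and viewed, at most 10 in all, crops included, and the job is handed in when it is done.

Besides the shell and the picture viewer there is one more tool, called after "Emit:" as name(argument=value, ...), one argument or row to a line, values as JSON. play_rows: Moves the arm, as the interface text tells. Its arguments: {"type":"object","properties":{"xyz":{"type":"array","items":{"type":"array","items":{"type":"number"}}},"roll":{"type":"array","items":{"type":"number"}},"jaw":{"type":"array","items":{"type":"number"}},"force":{"type":"number"}},"required":["xyz","roll","jaw"]}

```bash
mkdir -p pics
python3 - <<'E'
from workcell import arm
import cv2,numpy as np
for n in("top","scene"):
    c=arm.capture(n);cv2.imwrite(f"pics/{n}0.png",c["img"][:,:,::-1]);np.savez(f"{n}0.npz",**c)
    print(n,c["mtx"].tolist(),np.round(c["extrinsics"],3).tolist(),[k for k in c])
s=arm.observe();print(s)
E
```

```text
top [[470.92146236296054, 0.0, 320.89722093780045], [0.0, 470.92146236296054, 242.02727262354392], [0.0, 0.0, 1.0]] [[0.0, 0.998, -0.058, 0.481], [-1.0, 0.001, 0.007, -0.006], [0.007, 0.058, 0.998, 1.102], [0.0, 0.0, 0.0, 1.0]] ['img', 'mtx', 'extrinsics']
scene [[510.7614557429735, 0.0, 313.71547633796064], [0.0, 510.7614557429735, 234.4519229524427], [0.0, 0.0, 1.0]] [[0.644, -0.404, 0.65, 1.251], [0.765, 0.324, -0.557, -0.592], [0.015, 0.856, 0.517, 0.637], [0.0, 0.0, 0.0, 1.0]] ['img', 'mtx', 'extrinsics']
{'t': 0.1, 'qpos': array([ 1.09417093,  0.62921209,  0.03843703,  1.51826011, -0.02702063,
        0.99629843, -0.01998388]), 'joint_velocities': array([ 0.00071707, -0.00035766, -0.00192387, -0.00171622, -0.00046516,
        0.00016019,  0.00092454]), 'tau': array([ 2.36635555e-03, -5.50798380e+01,  1.14750747e+00, -1.87120003e+01,
       -5.20724547e-02,  1.92051649e-02,  2.18347657e-05]), 'position': array([ 0.25937274, -0.595315  ,  0.17977541]), 'tcp_rot': array([ 9.78975397e-01,  2.03976669e-01, -1.65644938e-04, -8.13679286e-04]), 'force': array([0.77341908, 0.09611193, 0.72622434]), 'ft_torque': array([-0.03220601,  0.02604601,  0.01104447]), 'gripper_force': 0.0, 'finger_gap': 1.0014017935803277}
```

View pics/top0.png

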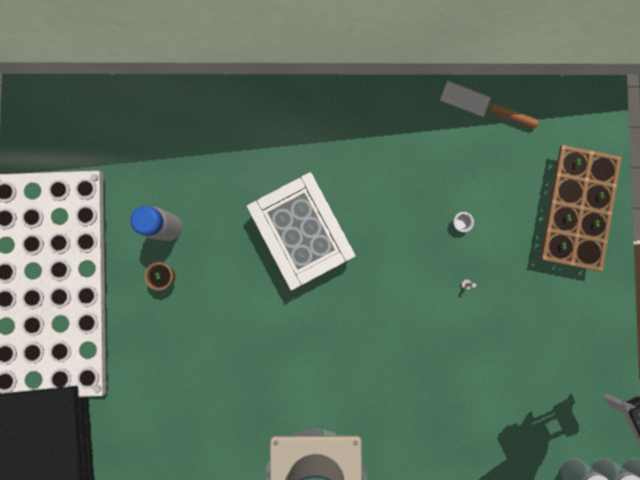

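View pics/scene0.png

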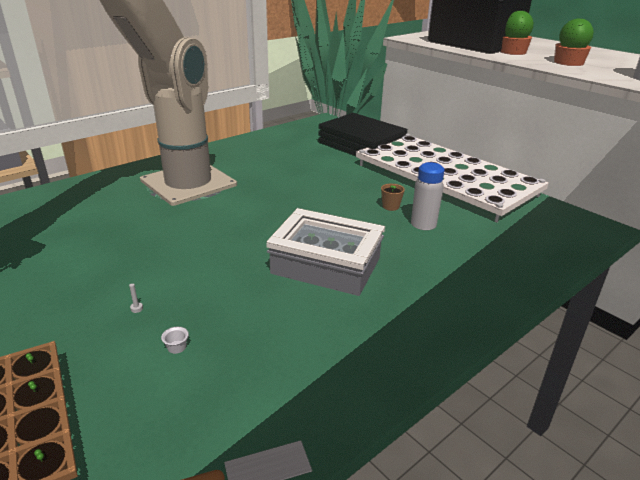

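The top view shows the lid centred at about (301,231), with corners near (248,206), (312,174), (354,255) and (291,289). The flask (155,222), pot (159,277), cup (463,222) and bolt (467,286) are all well clear of it. The scene view shows the tub at about (325,248).

```bash
cat > h.py <<'E'
import cv2,numpy as np
from scipy.spatial.transform import Rotation as R
def ray(c,uv,z):
    K,E=c["mtx"],c["extrinsics"]
    d=np.linalg.inv(K)@[uv[0],uv[1],1]; d=E[:3,:3]@(d*[1,-1,-1]); o=E[:3,3]
    return o+d*(z-o[2])/d[2]
def lid(c,box,thr=170):
    x0,y0,x1,y1=box; im=c["img"][y0:y1,x0:x1]
    m=(im.min(2)>thr).astype(np.uint8)
    k=max(cv2.findContours(m,cv2.RETR_EXTERNAL,cv2.CHAIN_APPROX_NONE)[0],key=cv2.contourArea)
    return cv2.convexHull(k).reshape(-1,2)+[x0,y0]
E
python3 - <<'E'
from h import *
c=np.load("top0.npz")
h=lid(c,(220,150,380,310))
p=np.array([ray(c,q,.08)[:2] for q in h]).astype(np.float32)
r=cv2.minAreaRect(p);print(r,cv2.boxPoints(r))
im=cv2.resize(c["img"][160:300,230:370,::-1],(560,560),interpolation=cv2.INTER_CUBIC)
s=np.load("scene0.npz")["img"][195:300,255:395,::-1]
cv2.imwrite("pics/sc.png",cv2.resize(s,(800,600),interpolation=cv2.INTER_CUBIC))
E
```

```text
((0.5663489699363708, 0.031125694513320923), (0.20801231265068054, 0.15799780189990997), 27.986404418945312) [[ 0.43743423  0.05208024]
 [ 0.5115766  -0.08744113]
 [ 0.69526374  0.01017115]
 [ 0.62112135  0.14969252]]
```

View pics/sc.png

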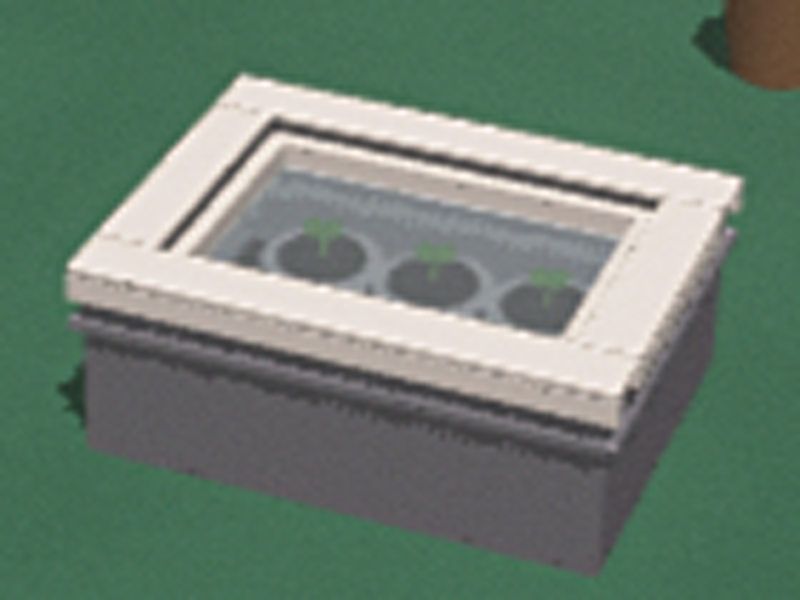

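Emit:
play_rows(
  xyz=[
    [28,-17,0],
    [28,-17,0],
    [28,-17,0],
    [28,-17,0],
    [28,-17,0],
    [28,-17,0],
    [28,-17,0],
    [28,-17,0],
    [28,-17,0],
    [28,-17,0],
  ],
  roll=[-0.078,0,0,0,0,0,0,0,0,0],
  jaw=[0,0,0,0,0,0,0,0,0,0],
  force=10,
)

```text
t: 1.1
position: [0.4294, -0.3144, 0.1803]
tcp_rot: [0.97, 0.242, -0.0, -0.0]
force: [1.0, -0.3, 0.8]
finger_gap: 0.183
gripper_force: 0.0
```

Emit:
play_rows(
  xyz=[
    [28,-17,0],
    [28,-17,0],
    [28,-17,0],
    [28,-17,0],
    [28,-17,0],
    [28,-17,0],
    [28,-17,0],
    [28,-17,0],
    [28,-17,0],
    [0,0,0],
  ],
  roll=[0,0,0,0,0,0,0,0,0,0],
  jaw=[0,0,0,0,0,0,0,0,0,0],
)

```text
t: 2.1
position: [0.5818, -0.0561, 0.1801]
tcp_rot: [0.969, 0.246, 0.001, -0.002]
force: [0.3, 0.3, -0.7]
finger_gap: 0.005
gripper_force: 0.0
```

```bash
cat >> h.py <<'E'
C=np.array([.5663,.0311]);YAW=np.radians(28)
SIDES=dict(right=(0,-69),left=(0,69),near=(-92,0),far=(92,0))
def togo(s):
    r=R.from_quat(s["tcp_rot"]);M=R.from_euler("z",YAW).as_matrix()[:2,:2]
    tx=r.as_matrix()[:,0];print("t",s["t"],"pos",np.round(s["position"],4),"toolx yaw",np.degrees(np.arctan2(tx[1],tx[0])),"z",r.as_matrix()[:,2].round(3),"F",np.round(s["force"],1),"gap",s["finger_gap"])
    for k,v in SIDES.items():
        w=np.r_[C+M@np.array(v)/1e3,s["position"][2]]-s["position"]
        print(k,np.round(r.inv().apply(w)*1e3,1))
E
python3 - <<'E'
from h import *
from workcell import arm
togo(arm.observe())
E
```

```text
t 2.1 pos [ 0.5818 -0.0561  0.1801] toolx yaw 28.445043717816755 z [ 0.001  0.004 -1.   ] F [ 0.3  0.3 -0.7] gap 0.00490633559663389
right [ 27.4 -15.    0.1]
left [  28.5 -153.     0.5]
near [-64.1 -84.8   0.1]
far [119.9 -83.3   0.5]
```

Emit:
play_rows(
  xyz=[
    [14,-7,0],
    [13,-8,0],
    [0,0,25],
    [0,0,25],
    [0,0,25],
    [0,0,8],
    [0,0,4],
    [0,0,4],
    [0,0,3],
    [0,0,0],
  ],
  roll=[0,0,0,0,0,0,0,0,0,0],
  jaw=[0,0,0,0,0,0,0,0,0,0],
)

```text
t: 3.1
position: [0.5969, -0.0364, 0.087]
tcp_rot: [0.97, 0.242, 0.0, 0.0]
force: [0.1, 1.0, -0.1]
finger_gap: 0.002
gripper_force: 0.0
```

Emit:
play_rows(
  xyz=[
    [0,-5,0],
    [0,0,1],
    [0,0,1],
  ],
  roll=[0,0,0],
  jaw=[0,0,0],
)

```text
t: 3.4
position: [0.5944, -0.0316, 0.0849]
tcp_rot: [0.97, 0.242, 0.0, 0.0]
force: [-0.1, 1.0, -0.0]
finger_gap: 0.007
gripper_force: 0.0
```

Run:
```python
from h import *
from workcell import arm
togo(arm.observe())
c=arm.capture("scene");cv2.imwrite("pics/s2.png",cv2.resize(c["img"][165:300,225:405,::-1],(800,600),interpolation=cv2.INTER_CUBIC))
```

```text
t 3.4 pos [ 0.5944 -0.0316  0.0849] toolx yaw 28.0333390131803 z [ 0.001  0.    -1.   ] F [-0.1  1.  -0. ] gap 0.006645315747309308
right [4.6 0.4 0. ]
left [   4.7 -137.6   -0. ]
near [-87.3 -68.6  -0.1]
far [ 96.7 -68.5   0. ]
```

View pics/s2.png

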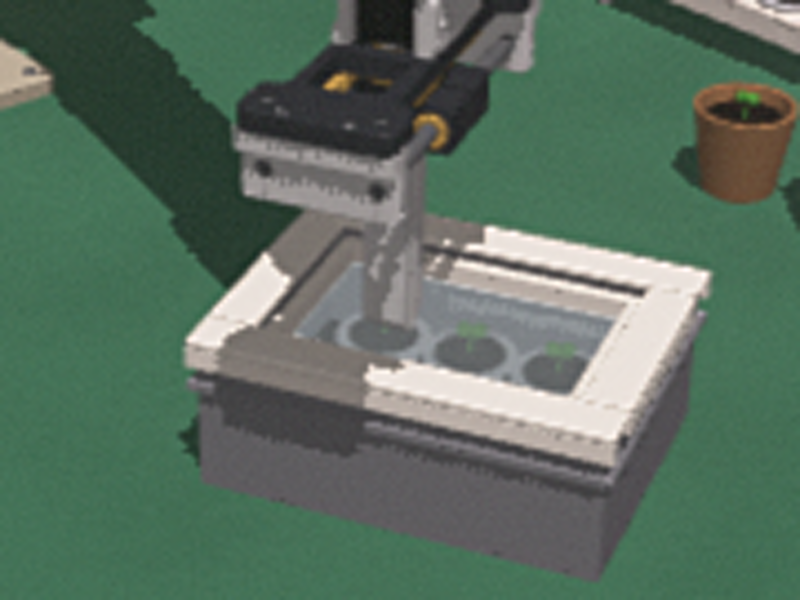

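The fingertips end at crop (400,325), which looks to be over the window instead of the front rim. I'll check this before pressing.

Run:
```python
from h import *
from workcell import arm
def proj(c,p):
    E=c["extrinsics"];q=E[:3,:3].T@(np.array(p)-E[:3,3])*[1,-1,-1];u=c["mtx"]@q;return (u[:2]/u[2]).round(1)
c=arm.capture("top");s=np.load("scene0.npz")
p=arm.observe()["position"].copy();p[2]-=.008
for n,k in(("top",c),("scene",s)):
    print(n,"tip",proj(k,p))
    M=R.from_euler("z",YAW).as_matrix()[:2,:2]
    for v in((-104,-79),(104,-79),(104,79),(-104,79)): print(v,proj(k,[*(C+M@np.array(v)/1e3),.083]))
cv2.imwrite("pics/t2.png",cv2.resize(c["img"][140:320,190:430,::-1],(800,600),interpolation=cv2.INTER_CUBIC))
h=lid(s,(250,190,400,300));print(cv2.approxPolyDP(h.reshape(-1,1,2),4,True).reshape(-1,2).tolist())
```

```text
top tip [329.5 217.7]
(-104, -79) [355.2 255.4]
(104, -79) [310.2 171.4]
(104, 79) [246.1 205. ]
(-104, 79) [290.6 289.8]
scene tip [312.4 250.9]
(-104, -79) [265.8 240.4]
(104, -79) [362.9 262.9]
(104, 79) [384.5 225.1]
(-104, 79) [296.6 207.1]
[[384, 226], [362, 264], [267, 241], [297, 208]]
```

View pics/t2.png

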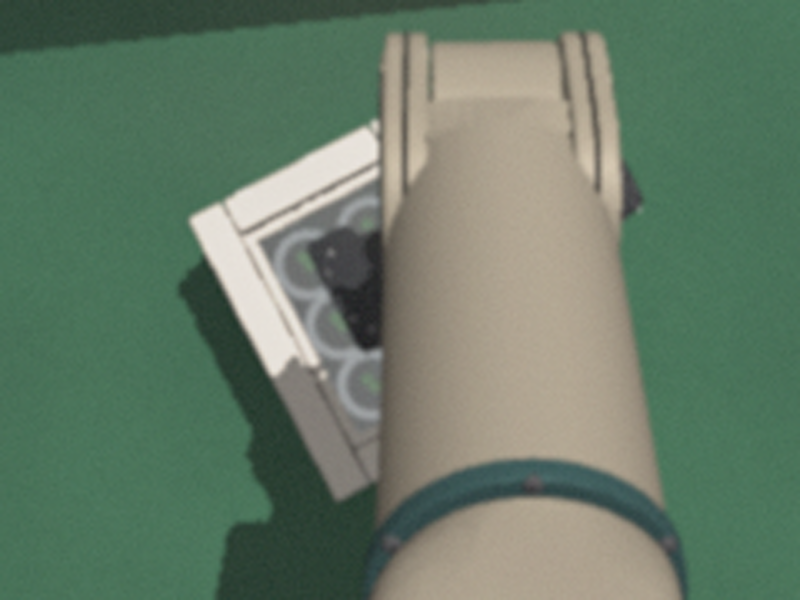

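The top view shows the arm covering the right rim. The lid pose agrees in both cameras, but the seen fingertip is about 13 px above its predicted position, so it may be hovering. I'll look closer.

Run:
```python
from h import *
from workcell import arm
a=arm.capture("scene")["img"][200:270,270:350,::-1];b=arm.capture("wrist")["img"][:,:,::-1]
cv2.imwrite("pics/c3.png",np.hstack([cv2.resize(a,(400,350),interpolation=cv2.INTER_CUBIC),cv2.resize(b,(400,350))]))
```

```text
(no output)
```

View pics/c3.png

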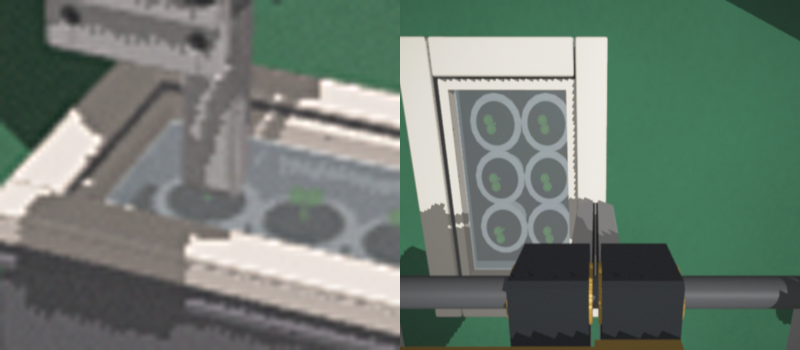

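The wrist view shows the fingertips at crop (595,205), laterally over the right rim. In the scene crop they are at (215,190). I'll triangulate the tip from these two views.

Run:
```python
from h import *
from workcell import arm
s=np.load("scene0.npz");w=arm.capture("wrist")
A=[];b=[]
for c,uv in((s,(313,238)),(w,(312,281))):
    o=c["extrinsics"][:3,3];d=ray(c,uv,0)-o;d/=np.linalg.norm(d);P=np.eye(3)-np.outer(d,d);A.append(P);b.append(P@o);print(o,d)
x=np.linalg.lstsq(np.vstack(A),np.hstack(b),rcond=None)
print(x[0],x[1]); print(arm.observe()["position"])
for z in(.077,.09,.105):print(z,ray(w,(312,281),z),ray(s,(313,238),z))
```

```text
[ 1.25078658 -0.59231157  0.63723896] [-0.6476692   0.5537409  -0.52335038]
[0.65981067 0.00357455 0.28879775] [-0.31082064 -0.1644586  -0.93613241]
[ 0.59693011 -0.03010558  0.10635309] [1.39854135e-05]
[ 0.59429061 -0.03211138  0.08461392]
0.077 [ 0.58948824 -0.03363382  0.077     ] [5.57466128e-01 4.59999282e-04 7.70000000e-02]
0.09 [ 0.59380458 -0.03135     0.09      ] [ 0.5735542 -0.0132949  0.09     ]
0.105 [ 0.59878498 -0.02871481  0.105     ] [ 0.59211736 -0.02916594  0.105     ]
```

Triangulated, the tip is at z ≈ 0.106 with x and y matching, so it is about 23 mm above the raised rim. I'll go down under guard, watching the force.

Emit:
play_rows(
  xyz=[
    [0,0,8],
    [0,0,6],
    [0,0,3],
    [0,0,2],
    [0,0,0],
  ],
  roll=[0,0,0,0,0],
  jaw=[0,0,0,0,0],
)

```text
t: 4.15
position: [0.594, -0.032, 0.0651]
tcp_rot: [0.97, 0.242, -0.0, -0.0]
force: [-0.3, -0.6, 0.2]
finger_gap: 0.005
gripper_force: 0.0
```

Emit:
play_rows(
  xyz=[
    [0,0,2],
    [0,0,1],
    [0,0,1],
    [0,0,0],
  ],
  roll=[0,0,0,0],
  jaw=[0,0,0,0],
)

```text
t: 4.55
position: [0.5942, -0.032, 0.0615]
tcp_rot: [0.97, 0.242, -0.0, -0.0]
force: [0.2, 0.4, 0.1]
finger_gap: 0.008
gripper_force: 0.0
```

Emit:
play_rows(
  xyz=[
    [0,0,1],
    [0,0,1],
    [0,0,0],
  ],
  roll=[0,0,0],
  jaw=[0,0,0],
)

```text
t: 4.85
position: [0.5941, -0.032, 0.0595]
tcp_rot: [0.97, 0.242, -0.0, -0.0]
force: [0.1, 0.2, 0.2]
finger_gap: 0.005
gripper_force: 0.0
```

Emit:
play_rows(
  xyz=[
    [0,0,1],
    [0,0,1],
    [0,0,0],
  ],
  roll=[0,0,0],
  jaw=[0,0,0],
)

```text
t: 5.15
position: [0.5944, -0.032, 0.0581]
tcp_rot: [0.97, 0.242, 0.0, 0.0]
force: [-1.6, -0.4, 5.6]
finger_gap: 0.007
gripper_force: 2.6
```

Contact came at TCP z ≈ 0.059, which puts the shut position at about 0.051.

Emit:
play_rows(
  xyz=[
    [0,0,1],
    [0,0,1],
    [0,0,1],
    [0,0,1],
    [0,0,1],
    [0,0,1],
    [0,0,1],
    [0,0,1],
    [0,0,0],
  ],
  roll=[0,0,0,0,0,0,0,0,0],
  jaw=[0,0,0,0,0,0,0,0,0],
)

```text
t: 6.05
position: [0.5941, -0.032, 0.0503]
tcp_rot: [0.97, 0.242, -0.0, -0.0]
force: [-1.6, 0.5, 8.0]
finger_gap: 0.006
gripper_force: 3.7
```

Emit:
play_rows(
  xyz=[
    [0,0,1],
    [0,0,0],
    [0,0,-15],
    [0,0,-15],
    [0,0,-10],
    [0,0,0],
  ],
  roll=[0,0,0,0,0,0],
  jaw=[0,0,0,0,0,0],
)

```text
t: 6.65
position: [0.5954, -0.032, 0.0898]
tcp_rot: [0.97, 0.242, 0.001, 0.0]
force: [0.9, 0.2, -0.5]
finger_gap: 0.006
gripper_force: 0.0
```

Run:
```python
from h import *
from workcell import arm
togo(arm.observe())
a=arm.capture("scene")["img"];h=lid({"img":a},(250,190,400,300));print(cv2.approxPolyDP(h.reshape(-1,1,2),4,True).reshape(-1,2).tolist())
cv2.imwrite("pics/c4.png",cv2.resize(a[195:300,255:395,::-1],(800,600),interpolation=cv2.INTER_CUBIC))
```

```text
t 6.65 pos [ 0.5954 -0.032   0.0898] toolx yaw 28.00080315676871 z [ 0.003 -0.    -1.   ] F [ 0.9  0.2 -0.5] gap 0.005766928834680799
right [ 4.  -0.4  0. ]
left [   4.  -138.4   -0.2]
near [-88.  -69.4  -0.3]
far [ 96.  -69.4   0.1]
[[306, 250], [334, 216], [384, 226], [362, 267], [309, 256]]
```

View pics/c4.png

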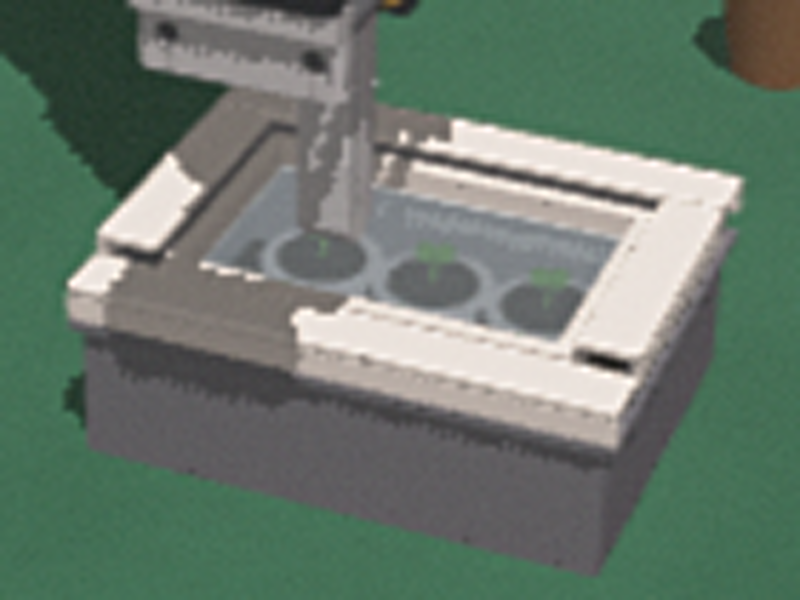

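The right section is now flush, with steps visible at crop (125,250) and (605,360). The near, far and left sections still stand proud, and the tub has not moved. Far section next.

Emit:
play_rows(
  xyz=[
    [32,-23,0],
    [32,-23,0],
    [32,-23,0],
    [0,0,0],
    [0,0,14],
    [0,0,12],
    [0,0,2],
    [0,0,0],
  ],
  roll=[0,0,0,0,0,0,0,0],
  jaw=[0,0,0,0,0,0,0,0],
)

```text
t: 7.5
position: [0.6455, 0.0722, 0.0596]
tcp_rot: [0.971, 0.241, -0.001, 0.0]
force: [-0.5, 0.3, 0.2]
finger_gap: 0.007
gripper_force: 0.0
```

Run:
```python
from h import *
from workcell import arm
togo(arm.observe())
```

```text
t 7.5 pos [0.6455 0.0722 0.0596] toolx yaw 27.89286210311659 z [-0.002 -0.001 -1.   ] F [-0.5  0.3  0.2] gap 0.007089339520965988
right [-89.1  68.3   0.2]
left [-89.4 -69.7   0.2]
near [-181.2   -0.5    0.5]
far [ 2.8 -0.9 -0. ]
```

Emit:
play_rows(
  xyz=[
    [2,0,0],
    [0,0,1],
    [0,0,1],
    [0,0,2],
    [0,0,2],
    [0,0,2],
    [0,0,1],
    [0,0,1],
    [0,0,0],
  ],
  roll=[0,0,0,0,0,0,0,0,0],
  jaw=[0,0,0,0,0,0,0,0,0],
)

```text
t: 8.4
position: [0.6482, 0.075, 0.0505]
tcp_rot: [0.97, 0.242, -0.0, -0.0]
force: [-1.0, 1.0, 0.6]
finger_gap: 0.006
gripper_force: 0.7
```

Emit:
play_rows(
  xyz=[
    [0,0,1],
    [0,0,1],
    [0,0,0],
  ],
  roll=[0,0,0],
  jaw=[0,0,0],
)

```text
t: 8.7
position: [0.6483, 0.075, 0.0503]
tcp_rot: [0.97, 0.242, 0.0, -0.0]
force: [-3.4, -0.3, 12.8]
finger_gap: 0.002
gripper_force: 6.3
```

Bottomed at 0.0503, so the far section is shut. Left section next: raise 40, then move by about (-92, -70) in tool x and y.

Emit:
play_rows(
  xyz=[
    [0,0,-15],
    [0,0,-15],
    [0,0,-10],
    [-31,-23,0],
    [-31,-23,0],
    [-30,-23,0],
    [0,0,0],
  ],
  roll=[0,0,0,0,0,0,0],
  jaw=[0,0,0,0,0,0,0],
)

```text
t: 9.4
position: [0.5287, 0.0936, 0.0889]
tcp_rot: [0.97, 0.243, -0.003, -0.001]
force: [1.1, 0.8, -0.3]
finger_gap: 0.007
gripper_force: 0.0
```

Run:
```python
from h import *
from workcell import arm
togo(arm.observe())
```

```text
t 9.4 pos [0.5287 0.0936 0.0889] toolx yaw 28.17093404953511 z [-0.006 -0.    -1.   ] F [ 1.1  0.8 -0.3] gap 0.007240420051076128
right [  3.4 141.9  -0.4]
left [ 3.8  3.9 -0. ]
near [-88.4  72.6   0.3]
far [95.6 73.2 -0.7]
```

Emit:
play_rows(
  xyz=[
    [0,2,14],
    [0,0,12],
    [0,0,3],
    [0,0,2],
    [0,0,2],
    [0,0,2],
    [0,0,2],
    [0,0,1],
    [0,0,0],
  ],
  roll=[0,0,0,0,0,0,0,0,0],
  jaw=[0,0,0,0,0,0,0,0,0],
)

```text
t: 10.3
position: [0.536, 0.091, 0.0505]
tcp_rot: [0.97, 0.242, 0.0, -0.0]
force: [0.1, -0.2, 0.8]
finger_gap: 0.002
gripper_force: 0.0
```

Run:
```python
from h import *
from workcell import arm
togo(arm.observe())
```

```text
t 10.3 pos [0.536  0.091  0.0505] toolx yaw 28.009535055496794 z [ 0.  0. -1.] F [ 0.1 -0.2  0.8] gap 0.001985918010194049
right [ -1.4 136.2   0. ]
left [-1.4 -1.8 -0. ]
near [-93.4  67.1  -0. ]
far [90.6 67.2  0. ]
```

Now a last firm press, then on to the near section at (-93, +67).

Emit:
play_rows(
  xyz=[
    [0,0,1],
    [0,0,1],
    [0,0,0],
  ],
  roll=[0,0,0],
  jaw=[0,0,0],
)

```text
t: 10.6
position: [0.5361, 0.091, 0.0502]
tcp_rot: [0.97, 0.242, 0.001, -0.0]
force: [-4.2, -0.9, 15.3]
finger_gap: 0.006
gripper_force: 7.4
```

Emit:
play_rows(
  xyz=[
    [0,0,-15],
    [0,0,-15],
    [0,0,-10],
    [-31,22,0],
    [-31,22,0],
    [-31,23,0],
    [0,0,0],
    [0,0,0],
  ],
  roll=[0,0,0,0,0,0,0,0],
  jaw=[0,0,0,0,0,0,0,0],
)

```text
t: 11.4
position: [0.4852, -0.0125, 0.0887]
tcp_rot: [0.971, 0.241, 0.0, -0.0]
force: [0.8, -0.5, 0.5]
finger_gap: 0.0
gripper_force: 0.0
```

Run:
```python
from h import *
from workcell import arm
togo(arm.observe())
```

```text
t 11.4 pos [ 0.4852 -0.0125  0.0887] toolx yaw 27.887845663936755 z [ 0.001  0.    -1.   ] F [ 0.8 -0.5  0.5] gap 0.0003861145524779758
right [92.2 68.4  0.1]
left [ 92.  -69.6   0. ]
near [ 0.1 -0.4 -0. ]
far [ 1.841e+02 -8.000e-01  1.000e-01]
```

Emit:
play_rows(
  xyz=[
    [0,0,14],
    [0,0,12],
    [0,0,3],
    [0,0,2],
    [0,0,2],
    [0,0,2],
    [0,0,2],
    [0,0,2],
    [0,0,1],
    [0,0,0],
  ],
  roll=[0,0,0,0,0,0,0,0,0,0],
  jaw=[0,0,0,0,0,0,0,0,0,0],
)

```text
t: 12.4
position: [0.4857, -0.0119, 0.0502]
tcp_rot: [0.97, 0.242, 0.001, 0.0]
force: [-3.3, 0.6, 19.6]
finger_gap: 0.004
gripper_force: 9.2
```

Emit:
play_rows(
  xyz=[
    [0,0,-20],
    [0,0,-30],
    [0,0,-40],
    [-20,40,-20],
    [-20,40,0],
    [-20,40,0],
    [-20,40,0],
    [-20,40,0],
    [0,40,0],
    [0,0,0],
  ],
  roll=[0,0,0,0,0,0,0,0,0,0],
  jaw=[0,0,0,0,0,0,0,0,0,0],
)

```text
t: 13.4
position: [0.5103, -0.2779, 0.1584]
tcp_rot: [0.971, 0.238, 0.001, 0.002]
force: [-1.1, -0.5, 0.1]
finger_gap: 0.007
gripper_force: 0.0
```

Run:
```python
from h import *
from workcell import arm
t=arm.capture("top");a=arm.capture("scene")["img"]
h=lid(t,(220,150,380,310));p=np.array([ray(t,q,.075)[:2] for q in h]).astype(np.float32);print(cv2.minAreaRect(p),arm.observe()["force"])
b=t["img"][150:310,120:500,::-1]
cv2.imwrite("pics/c5.png",np.vstack([cv2.resize(a[195:300,255:395,::-1],(500,375),interpolation=cv2.INTER_CUBIC),cv2.resize(b,(500,211))]))
```

```text
((0.5666672587394714, 0.03084167093038559), (0.20851947367191315, 0.158406600356102), 28.018522262573242) [ 0.50972354  0.27640198 -0.14624009]
```

View pics/c5.png

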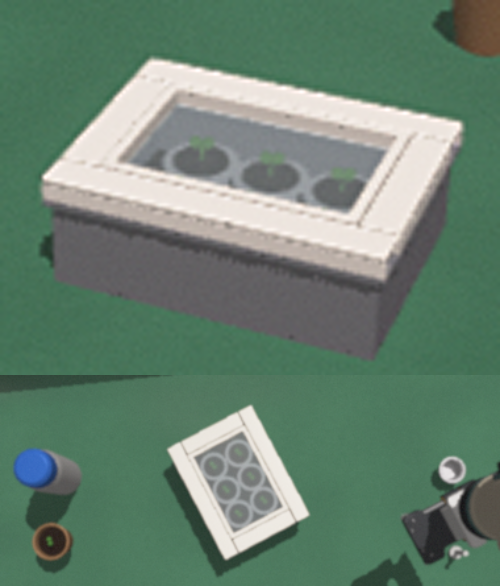

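All four sections are flush (lid at about (250,170) in the upper crop). The tub has not moved, the bystanders are still standing, and the arm hangs clear with its tip at about 0.18 m.

```bash
python3 -c "
from workcell import arm
print(arm.hand_in())"
```

```text
the job is handed in; nothing more can be done
None
```

I pressed all four rim sections shut, and the last pictures show the lid flush all round, the tub within about 1 mm of where it started and the flask, peat pot, cup and bolt standing; the job is handed in, though hand-in returned no verdict.

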